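Exercise the probes of a flatness gauge and clear its readout

TASK

Exercise the round flatness gauge before the next part: stroke the fingertips lightly round its ring of five sprung probes in one low pass, clockwise seen from above, starting and ending at the readout housing, so that each probe in turn dips a few millimetres and springs back, without lifting away between probes or driving any probe to its stop. Then press the round key on the housing fully down to clear the peak readings, and finish while still holding it down. Grasp and lift nothing: the gauge, the setting ring parked in its middle and the tools round it stay where they are.

Things in the scene. Friction and masses are not known exactly. Their poses are not given: they have to be found in the camera images.
- gauge: Flatness gauge, loose on rubber feet, 3.5 kg: steel disc 156 mm across, top 16 mm above the desk; five sprung probes in a ring of radius 60 mm; grey readout housing 56 x 104 mm, top 34 mm up, centred 98 mm from the disc's centre at own -x, facing the robot within 0.5 rad. Origin: disc's centre at desk height, z up. Rest pads inside the ring: 36 mm from the centre, 11 mm wide, tops 44.5 mm up.
- setting_ring: Steel ring gauge 41 mm across and 16 mm high, parked loose round the spigot in the middle of the gauge. Origin: centre of its underside. Leave alone.
- plug_gauge: Loose steel plug gauge, 110 mm long and 16 mm high, lying near the desk's right edge. Leave alone.
- brush: Loose flat dust brush, 151 mm long and 10 mm high, lying between the flatness gauge and the case of gauge blocks. Leave alone.
- caliper: Loose digital caliper, 245 mm long and 15 mm high, lying along the front of the desk. Leave alone.
- loupe: Loose black loupe, 36 mm across and 26 mm high, standing in front of the vice. Leave alone.
- tape_roll: Loose roll of tape, 104 mm across and 25 mm high, left of the vice. Leave alone.
- key_top (a point): Centre of the top of the round grey key on the readout housing, beside the dark display. The key is 22 mm across, in a black collar 38 mm across; its free top is 44 mm above the desk, 6 mm over the collar. It goes down with the key.
- key (a joint): Travel of that key in m: 0 free, 0.006 fully down. It takes about 1.2 N to start and 4 N fully down, and springs back when let go.
- tip_1 (a point): Top of the steel tip of probe 1 of 5 (clockwise seen from above, counted from the readout housing), at 120 degrees round the disc from own +x of the gauge, counter-clockwise positive; 54 mm above the desk when free, and goes down with the probe. The tip is a slippery 45 degree cone with a rounded point, 18 mm across and 7 mm high; neighbours stand 60 mm apart.
- probe_1 (a joint): How far probe 1 is pressed down, in m: 0 free, 0.012 at its stop. Each probe is sprung: about 0.8 N to start, 2 N at the stop. Fingertips passing level 3 to 6 mm below the free tip's height ride over its cone and dip it; lower than 7 mm they run into its side.
- tip_2 (a point): Top of the steel tip of probe 2 of 5 (clockwise seen from above, counted from the readout housing), at 60 degrees round the disc from own +x of the gauge, counter-clockwise positive; 54 mm above the desk when free, and goes down with the probe.
- probe_2 (a joint): How far probe 2 is pressed down, in m: 0 free, 0.012 at its stop.
- tip_3 (a point): Top of the steel tip of probe 3 of 5 (clockwise seen from above, counted from the readout housing), at 0 degrees round the disc from own +x of the gauge, counter-clockwise positive; 54 mm above the desk when free, and goes down with the probe.
- probe_3 (a joint): How far probe 3 is pressed down, in m: 0 free, 0.012 at its stop.
- tip_4 (a point): Top of the steel tip of probe 4 of 5 (clockwise seen from above, counted from the readout housing), at -60 degrees round the disc from own +x of the gauge, counter-clockwise positive; 54 mm above the desk when free, and goes down with the probe.
- probe_4 (a joint): How far probe 4 is pressed down, in m: 0 free, 0.012 at its stop.
- tip_5 (a point): Top of the steel tip of probe 5 of 5 (clockwise seen from above, counted from the readout housing), at -120 degrees round the disc from own +x of the gauge, counter-clockwise positive; 54 mm above the desk when free, and goes down with the probe.
- probe_5 (a joint): How far probe 5 is pressed down, in m: 0 free, 0.012 at its stop.

How it is judged (in metres and radians):
On the way, in this order (a step that is already met when the one before it is completed fails the run):
1. probe 1 dips by more than 2 mm (value of joint probe_1 above 0.002 m), for 0.05 s.
2. the fingertips pass low between probes 1 and 2 (within about 8 mm above the free tips, less than 38 mm from both tips) (horizontal distance between the grasp point and tip_1 below 0.038 m and horizontal distance between the grasp point and tip_2 below 0.038 m and z of the grasp point in the frame of gauge below 0.081 m), for 0.05 s.
3. probe 2 dips by more than 2 mm (value of joint probe_2 above 0.002 m), for 0.05 s.
4. the fingertips pass low between probes 2 and 3 (within about 8 mm above the free tips, less than 38 mm from both tips) (horizontal distance between the grasp point and tip_2 below 0.038 m and horizontal distance between the grasp point and tip_3 below 0.038 m and z of the grasp point in the frame of gauge below 0.081 m), for 0.05 s.
5. probe 3 dips by more than 2 mm (value of joint probe_3 above 0.002 m), for 0.05 s.
6. the fingertips pass low between probes 3 and 4 (within about 8 mm above the free tips, less than 38 mm from both tips) (horizontal distance between the grasp point and tip_3 below 0.038 m and horizontal distance between the grasp point and tip_4 below 0.038 m and z of the grasp point in the frame of gauge below 0.081 m), for 0.05 s.
7. probe 4 dips by more than 2 mm (value of joint probe_4 above 0.002 m), for 0.05 s.
8. the fingertips pass low between probes 4 and 5 (within about 8 mm above the free tips, less than 38 mm from both tips) (horizontal distance between the grasp point and tip_4 below 0.038 m and horizontal distance between the grasp point and tip_5 below 0.038 m and z of the grasp point in the frame of gauge below 0.081 m), for 0.05 s.
9. probe 5 dips by more than 2 mm (value of joint probe_5 above 0.002 m), for 0.05 s.
10. the key is pressed down (more than 4.8 of 6 mm) (value of joint key above 0.0048 m), for 0.2 s.
At the end, for the whole second after the job is handed in: The fingertips hold the key more than 4.8 mm down (of 6) with more than 1 N; all five probes are back up to within 1 mm; the gauge is within 8 mm and the setting ring within 12 mm of where they stood (value of joint key above 0.0048 m and contact force between the fingers and key above 1 N and value of joint each of probe_1, probe_2, probe_3, probe_4, probe_5 below 0.001 m and distance of gauge from where it was at the start of the episode below 0.008 m and distance of setting_ring from where it was at the start of the episode below 0.012 m); the arm keeps its last pose, push and grip.
It fails at once if a probe is driven to its stop (more than 11 of 12 mm) (value of joint any of probe_1, probe_2, probe_3, probe_4, probe_5 above 0.011 m).
It fails at once if the gauge is shoved (more than 8 mm), lifted (4 mm) or tipped (0.05 rad) (distance of gauge from where it was at the start of the episode above 0.008 m or height (world z) of gauge above 0.004 m or angle between gauge's own z axis and vertical above 0.05 rad).
It fails at once if the setting ring is moved (more than 12 mm) or lifted (5 mm) (distance of setting_ring from where it was at the start of the episode above 0.012 m or z of setting_ring in the frame of gauge above 0.021 m).
It fails at once if a tool lying by is moved by more than 15 mm (distance of any of plug_gauge, brush, caliper, loupe, tape_roll from where it was at the start of the episode above 0.015 m).
It also fails if it takes over 48 s, if anything falls off the work surface, if the arm or the gripper's body presses on something with over 40 N, if the wrist force passes 120 N, or if a joint passes its speed limit or range.

ROBOT

A 6-joint arm with a two-finger parallel gripper is mounted at the origin on a cart in front of the work surface, level with it; the furniture and walls round the work are solid. World frame = base frame: x ahead of the robot, y to its left, z up, the work surface at z = 0. Lengths are in m, angles in degrees, forces in N, time in s.
With the tool pointing down it reaches from about 0.325 to 0.925 m from the base axis. Payload 3.1 kg.
Tool frame: the origin (TCP) lies between the finger pads; the fingertips stand 25 mm ahead of it and the grasp point (between the pads) lies 6 mm ahead of it; z points along the fingers, y is the line along which they close (so a half turn about z gives the same grasp; the last joint's range is limited). The gripper opens to 85 mm and grips with 20 to 120 N. Pads are 22 mm wide; open, the fingers measure 114 mm over their backs; the gripper's body (76 mm by 85 mm) begins 54 mm behind the grasp point. The pads swing forward as they close: fully open they stand 13 mm farther back than shut.
Start: joints at [-73.808, 12.427, 92.441, -0, 75.132, -6.429], TCP at [0.24, -0.577, 0.256] pointing down, gripper open.
Joint ranges: [-157.48, 157.48], [-44.54, 120.13], [17.64, 146.25], [-64.5, 244.5], [7.68, 150.69], [-147.95, 147.95]. Speed limits (degrees/s): [159.86, 159.86, 180, 180, 180, 180].

INTERFACE

Orientations are given as [roll, pitch, yaw] about the fixed x, y, z axes, in that order (R = Rz(yaw) Ry(pitch) Rx(roll)).
In Python, from rig import * gives the robot as it stands.
- The arm moves only by the tool jog_arm, never from a script. Its argument "targets" is a list of rows, each a list of 7 numbers: the opening, from -1 (shut) to 1 (fully open), then the shift along the tool's x, y, z in units of 40 mm (1.0 is 40 mm), then the turn, a rotation vector about the tool's x, y, z in units of 8 degrees (1.0 is 8 degrees). In form: [[hand, x, y, z, ax, ay, az], ...]. A call has 1 to 12 rows; each row shifts and turns the commanded pose from where the row before left it, along the tool's axes as they then stand; what a row does not reach is not made up. A row lasts 1/10 s, in which the tool goes at most 50 mm and 8.59 degrees, less where a joint would pass 70% of its speed; a pose out of reach is approached as far as the arm can. A call is refused whole if a number of a shift passes 1 or a number of a turn 1, either way. A call with a gripper value outside its range is refused whole. The fingers move at their own pace and stop on an object; "squeeze" is the grip in N (left out, the last holds). Time passes only in rows, so rows that do not move let the fingers close. It gives the time, the measured TCP pose, the force, the opening and the grip force at its end, in the units of the state.
- observe(): the state, without advancing time (a new reading comes with each control period).
- grab_frame(name): name is "scene" or "top"; returns (picture, depth): 384x512x3 uint8, blue, green, red; 384x512 float32, m along the optical axis (not along the pixel's ray), 0 where there is no reading.
- get_calibration(name): a dict with "vertical_fov" (degrees; the focal length in pixels is half the picture's height over the tangent of half this angle, whatever the lens; pixels are square), "cx", "cy" (the principal point, pixels), "dist_coeffs" ([k1, k2, p1, p2, k3] as OpenCV has them; the pictures are not rectified), "cam_to_world" (4x4, takes a point from camera to world coordinates). Camera axes: x right, y down, z forward; pixel columns grow to the right and rows downward; lengths in m; the calibration is good to about 2 mm. A picture is of the moment at which its call begins. get_calibration takes no time and is no camera call.
- close_job(): hands the job in; it is judged then, once.
The state is a dict: "t": time; "qpos": joint angles; "qd": joint speeds; "joint_efforts": joint torques, N m; "ee_pos": TCP position; "tool_rot": TCP orientation; "contact_force": force on the tool from outside, world axes, zero at the start; "torque": the same for the moment, N m; "opening": finger opening in m; "finger_force": force on a finger pad.
Only numpy, scipy, OpenCV 4.12 (cv2) and the standard library are available. Lean on these libraries where they do the work, as an engineer would, in place of code of your own. Each camera call takes 0.05 s, during which the arm holds its last target. There are 200 camera calls.

## Working session

There is one attempt and no reset: what is moved stays moved. The work goes in short steps, Python scripts to look and compute and a tool call to move; the robot and the scene stay as the last step left them, time stands still between calls to the robot, and variables do not carry over. Pictures are saved under pics/ and viewed, at most 10 in all, crops included, and the job is handed in when it is done.

Besides the shell and the picture viewer there is one more tool, called after "Call:" by a JSON object that holds its "op" and its "data". jog_arm: Moves the arm, as the interface text tells. Its arguments: {"type":"object","properties":{"targets":{"type":"array","items":{"type":"array","items":{"type":"number"}}},"squeeze":{"type":"number"}},"required":["targets"]}

```bash
mkdir -p pics
python3 - <<'E'
from rig import *
import cv2,numpy as np
for n in("top","scene"):
    p,d=grab_frame(n);cv2.imwrite(f"pics/{n}0.png",p);np.save(f"{n}_d.npy",d)
    c=get_calibration(n);print(n,c)
print(observe())
E
```

```text
top {'vertical_fov': 45.16429801713852, 'cx': 258.24970858687027, 'cy': 190.30268459614715, 'dist_coeffs': array([-0.09323406,  0.        ,  0.        ,  0.        ,  0.        ]), 'cam_to_world': array([[-0.01589071, -0.98063592,  0.19519396,  0.36308799],
       [-0.99946224,  0.02117873,  0.02503387, -0.17734781],
       [-0.02868307, -0.19469119, -0.98044511,  1.19019597],
       [ 0.        ,  0.        ,  0.        ,  1.        ]])}
scene {'vertical_fov': 54.29378872457381, 'cx': 262.0006365380468, 'cy': 195.5250527513268, 'dist_coeffs': array([0.00067152, 0.        , 0.        , 0.        , 0.        ]), 'cam_to_world': array([[-0.79670988, -0.45876914,  0.39342628,  0.26411587],
       [-0.60434332,  0.59965024, -0.52458435,  0.27624726],
       [ 0.00474495, -0.65570608, -0.75500134,  0.69795072],
       [ 0.        ,  0.        ,  0.        ,  1.        ]])}
{'t': 0.1, 'qpos': array([-7.38086211e+01,  1.24735244e+01,  9.25213429e+01,  2.60467717e-04,
        7.51316805e+01, -6.42739807e+00]), 'qd': array([ 0.04565859, -0.07845389, -0.16217116, -0.05520358, -0.04434621,
        0.00095678]), 'joint_efforts': array([-1.21801113e-03, -3.98080516e+01, -3.04970026e+01, -2.14621537e-04,
        4.27702631e-03,  1.94235650e-05]), 'ee_pos': array([ 0.24021359, -0.57624672,  0.25506823]), 'tool_rot': array([-1.79874276e+02, -1.44162920e-02,  2.26186941e+01]), 'contact_force': array([-0.39862952, -0.08282311, -0.01930899]), 'torque': array([ 0.01737197, -0.03685896, -0.03770324]), 'finger_force': 0.0, 'opening': 0.0853281442450942}
```

View pics/top0.png

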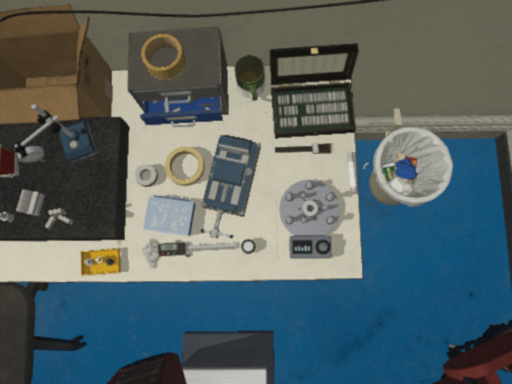

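View pics/scene0.png

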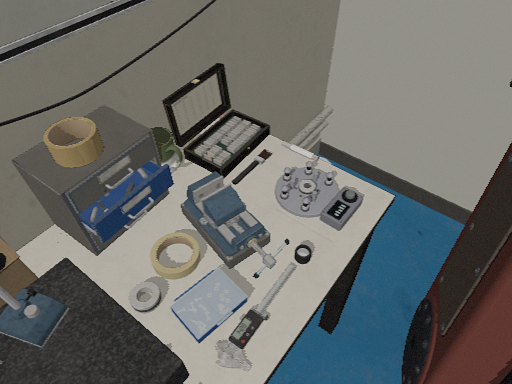

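The top view shows the gauge disc at about (312,208), with the housing below it (display 301,247; key 322,247). In the scene view the disc is at about (307,190) and the key at (350,195). I'll enlarge both.

Run:
```python
import cv2,numpy as np
a=cv2.imread("pics/top0.png")[170:270,265:360];b=cv2.imread("pics/scene0.png")[150:235,265:370]
a=cv2.resize(a,(570,600),interpolation=cv2.INTER_CUBIC);b=cv2.resize(b,(735,595),interpolation=cv2.INTER_CUBIC)
cv2.imwrite("pics/a.png",a);cv2.imwrite("pics/b.png",b)
```

```text
(no output)
```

View pics/a.png

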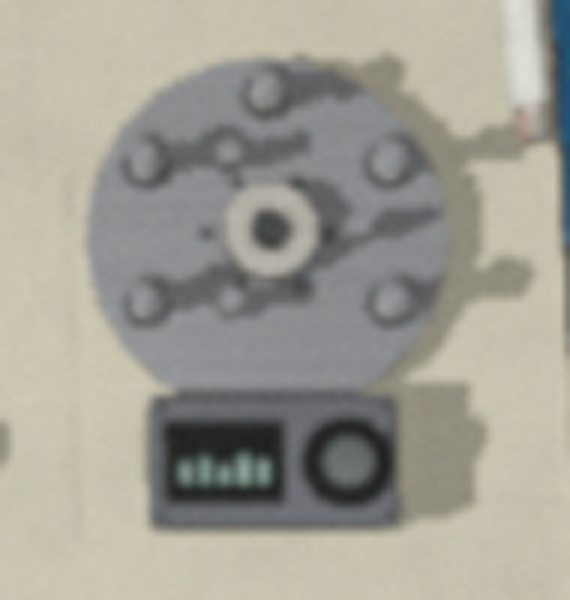

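View pics/b.png

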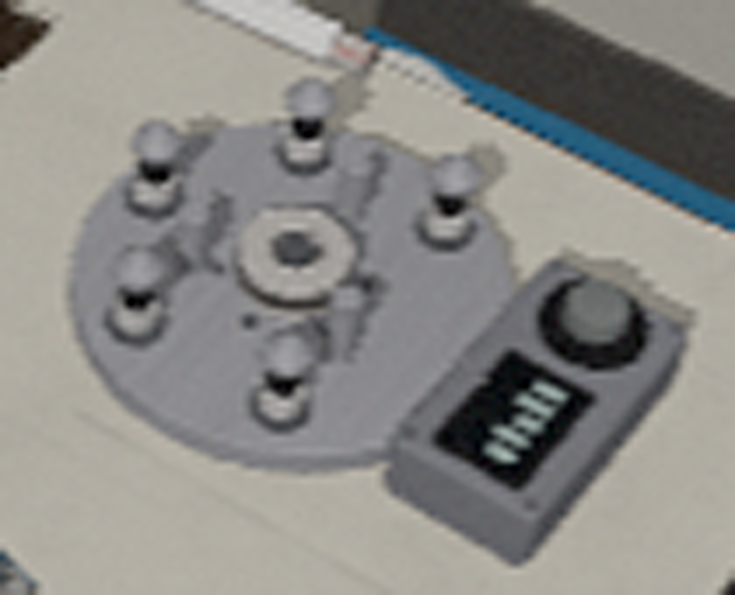

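The crops show the tips clearly. In the top crop (6x) they are tip 1 (150,300), tip 2 (148,158), tip 3 (267,90), tip 4 (392,160), tip 5 (393,300), with the key at (349,460). In the scene crop (7x) the same order gives (290,350), (140,268), (155,140), (310,100), (455,175), with the key at (595,308). Next I'll fit the pose.

```bash
cat > h.py <<'E'
import cv2,numpy as np
from scipy.optimize import least_squares
from rig import get_calibration
def K(n):
    c=get_calibration(n);f=192/np.tan(np.radians(c["vertical_fov"]/2))
    return np.array([[f,0,c["cx"]],[0,f,c["cy"]],[0,0,1]]),c["dist_coeffs"],c["cam_to_world"]
def ray(n,uv,z):
    k,d,T=K(n);p=cv2.undistortPoints(np.array([[uv]],float),k,d)[0,0]
    v=T[:3,:3]@[p[0],p[1],1];o=T[:3,3];return (o+v*(z-o[2])/v[2])[:2]
E
python3 - <<'E'
from h import *
A={"top":[(150,300),(148,158),(267,90),(392,160),(393,300),(349,460)],"scene":[(290,350),(140,268),(155,140),(310,100),(455,175),(595,308)]}
S={"top":(6,265,170),"scene":(7,265,150)}
ang=np.radians([120,60,0,-60,-120]);loc=.06*np.c_[np.cos(ang),np.sin(ang)]
for n in A:
    s,x,y=S[n];uv=[((u+.5)/s-.5+x,(v+.5)/s-.5+y) for u,v in A[n]]
    P=np.array([ray(n,q,z) for q,z in zip(uv,[.051]*5+[.0435])])
    def f(p):
        c,s_=np.cos(p[2]),np.sin(p[2]);return (p[:2]+loc@np.array([[c,s_],[-s_,c]])-P[:5]).ravel()
    r=least_squares(f,[.5,-.3,0]);p=r.x;print(n,p,np.round(1e3*r.fun,1))
    c,s_=np.cos(p[2]),np.sin(p[2]);R=np.array([[c,-s_],[s_,c]])
    print("tips",np.round(p[:2]+loc@R.T,4).tolist(),"key",P[5],"key local",R.T@(P[5]-p[:2]))
    d=np.load(n+"_d.npy");k,_,T=K(n)
    for q in uv+[np.mean(uv[:5],axis=0)]:
        a,b=np.round(q).astype(int);xy=cv2.undistortPoints(np.array([[[a,b]]],float),*K(n)[:2])[0,0]
        print(np.round(T[:3,:3]@(np.array([*xy,1])*d[b,a])+T[:3,3],4),end=" ")
    print()
E
```

```text
top [ 0.54251879 -0.2757327  -0.02312711] [-0.4  1.8 -0.1  1.3  0.7 -0.6  0.5 -0.8 -0.7 -1.7]
tips [[0.5137, -0.2231], [0.5737, -0.2245], [0.6025, -0.2771], [0.5713, -0.3284], [0.5113, -0.327]] key [ 0.44696554 -0.30528832] key local [-0.09484422 -0.03175739]
[ 0.5133 -0.226   0.049 ] [ 0.5728 -0.2249  0.0559] [ 0.6014 -0.2765  0.048 ] [ 0.5711 -0.3276  0.0528] [ 0.5111 -0.3253  0.0496] [ 0.4473 -0.3056  0.0468] [ 0.5581 -0.2788  0.0312] 
scene [ 0.5433401  -0.27508479 -0.01810198] [-0.3  1.6  0.5  0.4 -0.7  0.4  0.5 -1.3  0.  -1.1]
tips [[0.5143, -0.2226], [0.5743, -0.2237], [0.6033, -0.2762], [0.5724, -0.3276], [0.5124, -0.3265]] key [ 0.44681233 -0.30719533] key local [-0.09593072 -0.03385253]
[ 0.5141 -0.2235  0.0505] [ 0.5728 -0.2245  0.0508] [ 0.6041 -0.2782  0.0482] [ 0.5708 -0.325   0.0522] [ 0.512  -0.3276  0.0479] [ 0.4439 -0.3018  0.0489] [ 0.5709 -0.3038  0.0161]
```

Call:
{"op": "jog_arm", "data": {"targets": [[-1, 0, 0, 0, 0, 0, 1], [-1, 0, 0, 0, 0, 0, 1], [-1, 0, 0, 0, 0, 0, 0.82], [-1, 0.6, -0.8, 0, 0, 0, 0], [-1, 0.6, -0.8, 0, 0, 0, 0], [-1, 0.6, -0.8, 0, 0, 0, 0], [-1, 0.6, -0.8, 0, 0, 0, 0], [-1, 0.6, -0.8, 0, 0, 0, 0], [-1, 0.6, -0.8, 0, 0, 0, 0], [-1, 0.6, -0.8, 0, 0, 0, 0], [-1, 0.6, -0.8, 0, 0, 0, 0], [-1, 0, 0, 0, 0, 0, 0]], "squeeze": 20}}

```text
t: 1.3
ee_pos: [0.434, -0.3167, 0.2557]
tool_rot: [-179.9, -0.0, 0.4]
contact_force: [-0.7, -1.2, 0.4]
opening: -0.0001
finger_force: 0.0
```

Call:
{"op": "jog_arm", "data": {"targets": [[-1, 0.31, -0.27, 0.4, 0, 0, 0.05], [-1, 0, 0, 0.8, 0, 0, 0], [-1, 0, 0, 0.8, 0, 0, 0], [-1, 0, 0, 0.8, 0, 0, 0], [-1, 0, 0, 0.6, 0, 0, 0], [-1, 0, 0, 0.5, 0, 0, 0], [-1, 0, 0, 0.2, 0, 0, 0], [-1, 0, 0, 0.1, 0, 0, 0], [-1, 0, 0, 0, 0, 0, 0], [-1, 0, 0, 0, 0, 0, 0], [-1, 0, 0, 0, 0, 0, 0]]}}

```text
t: 2.4
ee_pos: [0.4453, -0.3107, 0.0897]
tool_rot: [179.9, -0.1, -0.3]
contact_force: [-0.3, 0.1, 0.4]
opening: 0.0001
finger_force: 0.0
```

Run:
```python
from rig import *
import cv2
a,_=grab_frame("top");b,_=grab_frame("scene");s=observe();print(s["ee_pos"],s["contact_force"])
a=cv2.resize(a[150:280,255:365],(508,600),interpolation=cv2.INTER_CUBIC)[:, :390];b=cv2.resize(b[130:240,290:365],(409,600),interpolation=cv2.INTER_CUBIC)
cv2.imwrite("pics/c.png",cv2.hconcat([a,b]))
```

```text
[ 0.44511457 -0.31042391  0.08934732] [0.34432614 0.1605685  0.10816811]
```

View pics/c.png

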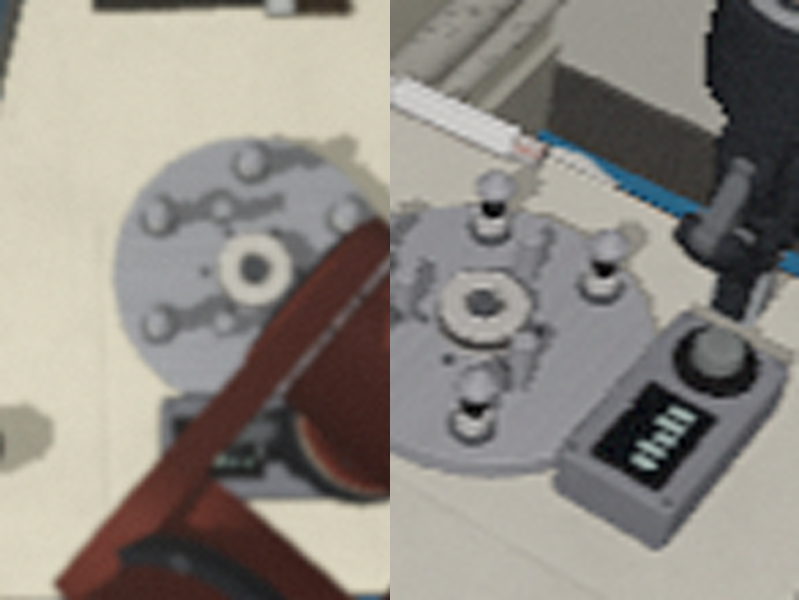

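The picture shows the shut fingers hovering just above and behind the key: fingertips at about (735,315) in the crop, key at (715,350). I'll check the fingertip height by a light touch on the key.

Call:
{"op": "jog_arm", "data": {"targets": [[-1, 0.03, -0.11, 0.2, 0, 0, 0], [-1, 0, 0, 0.2, 0, 0, 0], [-1, 0, 0, 0, 0, 0, 0], [-1, 0, 0, 0, 0, 0, 0], [-1, 0, 0, 0, 0, 0, 0]]}}

```text
t: 3.0
ee_pos: [0.4455, -0.3052, 0.0722]
tool_rot: [-180.0, 0.0, -0.3]
contact_force: [0.0, 0.6, 0.9]
opening: -0.0001
finger_force: 0.7
```

```bash
cat > o.py <<'E'
from rig import *
s=observe();print(s["t"],s["ee_pos"].round(4),s["tool_rot"].round(2),s["contact_force"].round(2))
E
python3 o.py;python3 o.py
```

```text
3.0 [ 0.4455 -0.3052  0.0722] [-1.7996e+02  5.0000e-02 -3.3000e-01] [0.   0.59 0.87]
3.0 [ 0.4455 -0.3052  0.0722] [-1.7996e+02  5.0000e-02 -3.3000e-01] [0.   0.59 0.87]
```

Call:
{"op": "jog_arm", "data": {"targets": [[-1, 0, 0, 0.05, 0, 0, 0], [-1, 0, 0, 0, 0, 0, 0], [-1, 0, 0, 0, 0, 0, 0]]}}

```text
t: 3.3
ee_pos: [0.4458, -0.3055, 0.0704]
tool_rot: [-180.0, -0.0, -0.3]
contact_force: [0.1, 1.4, 2.9]
opening: 0.0001
finger_force: 1.1
```

Call:
{"op": "jog_arm", "data": {"targets": [[-1, 0, 0, 0.05, 0, 0, 0], [-1, 0, 0, 0, 0, 0, 0], [-1, 0, 0, 0, 0, 0, 0]]}}

```text
t: 3.6
ee_pos: [0.4459, -0.3056, 0.0685]
tool_rot: [180.0, -0.0, -0.3]
contact_force: [-0.6, -0.2, 3.0]
opening: -0.0001
finger_force: 1.6
```

Call:
{"op": "jog_arm", "data": {"targets": [[-1, 0, 0, 0.05, 0, 0, 0], [-1, 0, 0, 0, 0, 0, 0], [-1, 0, 0, 0, 0, 0, 0]]}}

```text
t: 3.9
ee_pos: [0.4459, -0.3057, 0.067]
tool_rot: [180.0, 0.0, -0.3]
contact_force: [-1.3, 1.0, 6.1]
opening: -0.0001
finger_force: 3.6
```

Call:
{"op": "jog_arm", "data": {"targets": [[-1, 0, 0, -0.3, 0, 0, 0], [-1, 0, 0, -0.3, 0, 0, 0], [-1, 0.3, -0.26, 0, 0, 0, 0], [-1, 0.3, -0.26, 0, 0, 0, 0], [-1, 0.33, -0.26, 0, 0, 0, 0], [-1, 0, 0, 0, 0, 0, 0], [-1, 0, 0, 0, 0, 0, 0], [-1, 0, 0, 0, 0, 0, 0], [-1, 0, 0, 0, 0, 0, 0], [-1, 0, 0, 0, 0, 0, 0]]}}

```text
t: 4.9
ee_pos: [0.4828, -0.2748, 0.0902]
tool_rot: [-180.0, 0.0, -0.4]
contact_force: [0.7, 0.5, -0.0]
opening: -0.0001
finger_force: 0.0
```

Call:
{"op": "jog_arm", "data": {"targets": [[-1, 0, 0, 0.15, 0, 0, 0], [-1, 0, 0, 0.15, 0, 0, 0], [-1, 0, 0, 0, 0, 0, 0], [-1, 0, 0, 0, 0, 0, 0], [-1, 0, 0, 0, 0, 0, 0]]}}

```text
t: 5.4
ee_pos: [0.4832, -0.2746, 0.0783]
tool_rot: [-180.0, 0.0, -0.3]
contact_force: [-0.2, -0.0, 0.9]
opening: 0.0001
finger_force: 0.0
```

Call:
{"op": "jog_arm", "data": {"targets": [[-1, 0.08, -0.13, 0, 0, 0, 0], [-1, 0.08, -0.13, 0, 0, 0, 0], [-1, 0.08, -0.13, 0, 0, 0, 0], [-1, 0.08, -0.13, 0, 0, 0, 0], [-1, 0.08, -0.13, 0, 0, 0, 0], [-1, 0.08, -0.13, 0, 0, 0, 0], [-1, 0, 0, 0, 0, 0, 0], [-1, 0, 0, 0, 0, 0, 0]]}}

```text
t: 6.2
ee_pos: [0.5026, -0.2433, 0.0783]
tool_rot: [180.0, 0.0, -0.3]
contact_force: [0.3, 0.3, -0.0]
opening: -0.0001
finger_force: 0.0
```

Call:
{"op": "jog_arm", "data": {"targets": [[-1, 0.07, -0.13, 0, 0, 0, 0], [-1, 0.07, -0.13, 0, 0, 0, 0], [-1, 0.07, -0.13, 0, 0, 0, 0], [-1, 0.07, -0.12, 0, 0, 0, 0], [-1, 0, 0, 0, 0, 0, 0], [-1, 0, 0, 0, 0, 0, 0]]}}

```text
t: 6.8
ee_pos: [0.5141, -0.2229, 0.0784]
tool_rot: [180.0, -0.0, -0.3]
contact_force: [-0.3, 0.8, 0.7]
opening: -0.0002
finger_force: 0.3
```

Run:
```python
from rig import *
import cv2
b,_=grab_frame("scene");s=observe();print(s["ee_pos"],s["contact_force"],s["finger_force"])
b=cv2.resize(b[130:235,265:370],(600,600),interpolation=cv2.INTER_CUBIC)
cv2.imwrite("pics/d.png",b)
```

```text
[ 0.51398604 -0.2230249   0.0783776 ] [0.63394591 0.31885331 0.65758393] 0.3480511950328946
```

View pics/d.png

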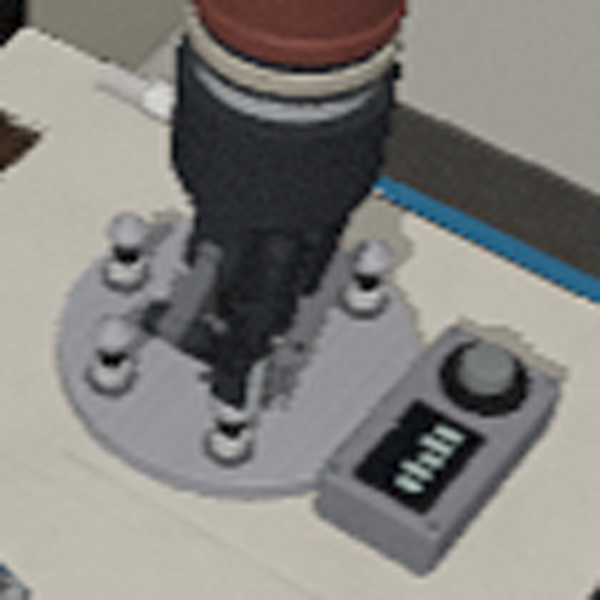

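The fingertips sit on probe 1 (head near (235,405)). The other probes are free. I'll compare with the first picture to measure the dip.

Run:
```python
from rig import *
import cv2
b,_=grab_frame("scene");a=cv2.imread("pics/scene0.png")
f=lambda i:cv2.resize(i[190:216,293:319],(400,400),interpolation=cv2.INTER_NEAREST)
cv2.imwrite("pics/e.png",cv2.hconcat([f(a),f(b)]))
for c in(305,306):print(a[192:213,c].mean(1).astype(int).tolist(),'\n',b[192:213,c].mean(1).astype(int).tolist())
```

```text
[122, 50, 129, 146, 143, 104, 139, 149, 158, 159, 161, 124, 23, 19, 57, 174, 157, 154, 76, 79, 144] 
 [36, 31, 31, 31, 41, 44, 44, 39, 24, 152, 175, 146, 48, 23, 65, 186, 167, 162, 83, 90, 155]
[137, 46, 116, 156, 121, 108, 147, 152, 155, 157, 158, 133, 23, 11, 82, 159, 146, 121, 74, 91, 141] 
 [31, 39, 39, 31, 42, 43, 38, 39, 26, 77, 177, 142, 42, 17, 85, 171, 158, 130, 82, 101, 153]
```

View pics/e.png

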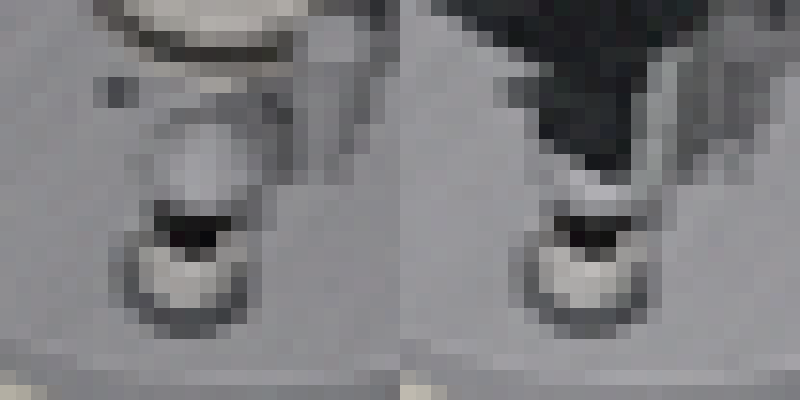

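Probe 1's black stem is the same length as when free (rows 203–206 in both), so it has barely dipped and the fingertip only touches. I'll check where the fingertip outline lies against its projected position.

Run:
```python
from h import *
import cv2
from rig import grab_frame
def proj(n,p):
    k,d,T=K(n);M=np.linalg.inv(T);return cv2.projectPoints(np.array([p],float),cv2.Rodrigues(M[:3,:3])[0],M[:3,3],k,d)[0][0,0]
print("tip1 free",proj("scene",[.514,-.223,.054]),"z-5",proj("scene",[.514,-.223,.049]))
for z in(.0495,.0535):
    for sx in(-1,1):
        for sy in(-1,1):print(z,sx,sy,proj("scene",[.514+.011*sx,-.223+.0145*sy,z]).round(1))
b,d=grab_frame("scene")
# 3D points of dark finger pixels, lowest ones
k,dc,T=K("scene");out=[]
for v in range(165,206):
    for u in range(290,325):
        if b[v,u].mean()<60 and d[v,u]>0:
            xy=cv2.undistortPoints(np.array([[[u,v]]],float),k,dc)[0,0];P=T[:3,:3]@(np.array([*xy,1])*d[v,u])+T[:3,3]
            out.append([u,v,*(1e3*P).round(0)])
out=np.array(out);out=out[out[:,4]<85];
print(out[np.argsort(out[:,4])][:70:2].astype(int).tolist())
cv2.imwrite("pics/f.png",cv2.resize(b[160:215,280:335],(600,600),interpolation=cv2.INTER_NEAREST))
```

```text
tip1 free [306.05363065 199.16584309] z-5 [305.84757106 200.59367587]
0.0495 -1 -1 [313.4 198.8]
0.0495 -1 1 [306.5 206.7]
0.0495 1 -1 [305.3 194.4]
0.0495 1 1 [298.3 202.1]
0.0535 -1 -1 [313.6 197.7]
0.0535 -1 1 [306.7 205.5]
0.0535 1 -1 [305.4 193.3]
0.0535 1 1 [298.4 200.9]
[[291, 188, 577, -259, 18], [304, 205, 517, -223, 31], [306, 205, 512, -222, 35], [306, 204, 513, -224, 36], [307, 204, 511, -225, 37], [303, 199, 516, -213, 62], [304, 198, 515, -215, 64], [306, 200, 509, -213, 64], [305, 199, 512, -214, 65], [307, 200, 506, -212, 67], [305, 198, 512, -213, 69], [303, 197, 517, -212, 70], [307, 199, 506, -212, 71], [307, 198, 507, -212, 73], [306, 198, 509, -211, 73], [306, 197, 509, -212, 75], [302, 195, 519, -211, 76], [307, 197, 507, -212, 77], [306, 196, 510, -212, 78], [307, 196, 508, -213, 79]]
```

View pics/f.png

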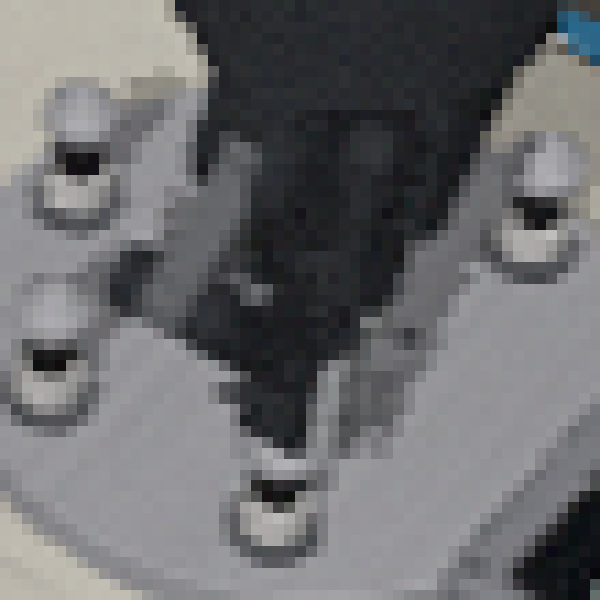

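Call:
{"op": "jog_arm", "data": {"targets": [[-1, 0, 0, 0.04, 0, 0, 0], [-1, 0, 0, 0.04, 0, 0, 0], [-1, 0, 0, 0, 0, 0, 0], [-1, 0, 0, 0, 0, 0, 0]]}}

```text
t: 7.35
ee_pos: [0.5138, -0.2232, 0.075]
tool_rot: [180.0, 0.0, -0.3]
contact_force: [0.2, -0.4, 0.9]
opening: -0.0003
finger_force: 0.5
```

```bash
cat > stem.py <<'E'
from rig import *
import cv2,sys,numpy as np
b,_=grab_frame("scene");a=cv2.imread("pics/scene0.png")
for c in(304,305,306):print(a[199:210,c].mean(1).astype(int).tolist(),b[199:210,c].mean(1).astype(int).tolist())
s=observe();print(s["t"],s["ee_pos"].round(4),s["contact_force"].round(2),s["finger_force"])
E
python3 stem.py
```

```text
[135, 148, 154, 142, 96, 25, 17, 116, 165, 157, 157] [38, 37, 102, 173, 156, 129, 18, 155, 178, 170, 167]
[149, 158, 159, 161, 124, 23, 19, 57, 174, 157, 154] [41, 41, 39, 151, 173, 146, 19, 136, 184, 164, 166]
[152, 155, 157, 158, 133, 23, 11, 82, 159, 146, 121] [38, 35, 27, 76, 177, 143, 18, 109, 170, 158, 128]
7.4 [ 0.5138 -0.2232  0.0751] [ 0.12 -0.25  0.58] 0.5093601881526411
```

Call:
{"op": "jog_arm", "data": {"targets": [[-1, 0.12, 0, 0, 0, 0, 0], [-1, 0.12, 0, 0, 0, 0, 0], [-1, 0.12, 0, 0, 0, 0, 0], [-1, 0.12, 0, 0, 0, 0, 0], [-1, 0.12, 0, 0, 0, 0, 0], [-1, 0.12, 0, 0, 0, 0, 0], [-1, 0, 0, 0, 0, 0, 0], [-1, 0, 0, 0, 0, 0, 0]]}}

```text
t: 8.2
ee_pos: [0.5426, -0.2232, 0.0749]
tool_rot: [-180.0, 0.0, -0.3]
contact_force: [0.3, 0.3, -0.0]
opening: -0.0001
finger_force: 0.0
```

```bash
cat > pic.py <<'E'
from rig import *
import cv2,sys
b,_=grab_frame("scene")
cv2.imwrite(f"pics/{sys.argv[1]}.png",cv2.resize(b[150:225,265:345],(640,600),interpolation=cv2.INTER_NEAREST))
E
python3 stem.py; python3 pic.py g
```

```text
[135, 148, 154, 142, 96, 25, 17, 116, 165, 157, 157] [146, 156, 165, 154, 105, 29, 19, 126, 177, 171, 166]
[149, 158, 159, 161, 124, 23, 19, 57, 174, 157, 154] [159, 169, 168, 169, 135, 32, 21, 64, 183, 166, 165]
[152, 155, 157, 158, 133, 23, 11, 82, 159, 146, 121] [165, 168, 169, 170, 142, 28, 20, 90, 170, 156, 131]
8.25 [ 0.5424 -0.2232  0.0749] [ 0.27  0.28 -0.16] 0.0
```

View pics/g.png

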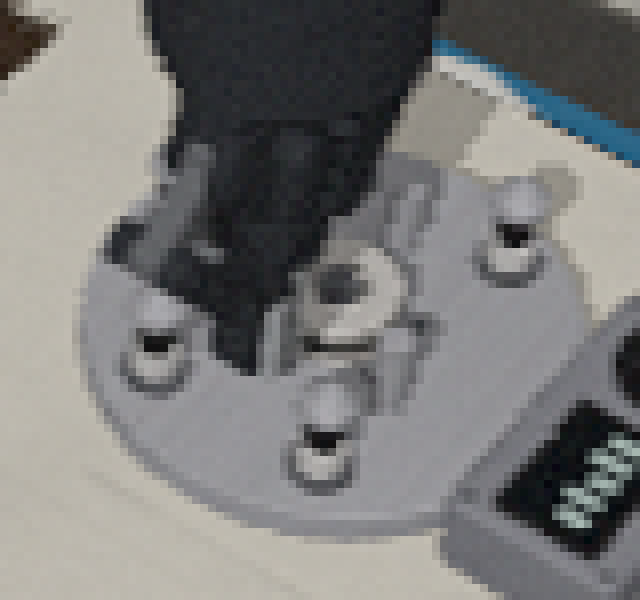

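The picture shows probe 1 fully back up (head at 325,400) and the gauge unmoved. The pad end, at about (268,372), is some 25 mm ahead of the TCP. Continuing.

Call:
{"op": "jog_arm", "data": {"targets": [[-1, 0.13, 0, 0, 0, 0, 0], [-1, 0.13, 0, 0, 0, 0, 0], [-1, 0.13, 0, 0, 0, 0, 0], [-1, 0.13, 0, 0, 0, 0, 0], [-1, 0.13, 0, 0, 0, 0, 0], [-1, 0.13, 0.02, 0, 0, 0, 0], [-1, 0, 0, 0, 0, 0, 0], [-1, 0, 0, 0, 0, 0, 0]]}}

```text
t: 9.1
ee_pos: [0.5745, -0.2245, 0.0754]
tool_rot: [180.0, -0.1, -0.3]
contact_force: [-0.2, 0.1, 1.1]
opening: -0.0001
finger_force: 0.5
```

Call:
{"op": "jog_arm", "data": {"targets": [[-1, 0.06, 0.11, 0, 0, 0, 0], [-1, 0.06, 0.11, 0, 0, 0, 0], [-1, 0.06, 0.11, 0, 0, 0, 0], [-1, 0.06, 0.11, 0, 0, 0, 0], [-1, 0.06, 0.11, 0, 0, 0, 0], [-1, 0.06, 0.11, 0, 0, 0, 0], [-1, 0, 0, 0, 0, 0, 0], [-1, 0, 0, 0, 0, 0, 0]]}}

```text
t: 9.9
ee_pos: [0.588, -0.2508, 0.0749]
tool_rot: [-180.0, 0.0, -0.4]
contact_force: [0.2, -0.1, 0.4]
opening: -0.0001
finger_force: 0.0
```

Call:
{"op": "jog_arm", "data": {"targets": [[-1, 0.06, 0.11, 0, 0, 0, 0], [-1, 0.06, 0.11, 0, 0, 0, 0], [-1, 0.06, 0.11, 0, 0, 0, 0], [-1, 0.06, 0.11, 0, 0, 0, 0], [-1, 0.06, 0.11, 0, 0, 0, 0], [-1, 0.06, 0.11, 0, 0, 0, 0], [-1, 0, 0, 0, 0, 0, 0], [-1, 0, 0, 0, 0, 0, 0]]}}

```text
t: 10.7
ee_pos: [0.6027, -0.2778, 0.0754]
tool_rot: [180.0, -0.0, -0.4]
contact_force: [0.9, 0.4, 0.9]
opening: 0.0002
finger_force: 0.5
```

Call:
{"op": "jog_arm", "data": {"targets": [[-1, -0.06, 0.1, 0, 0, 0, 0], [-1, -0.06, 0.1, 0, 0, 0, 0], [-1, -0.06, 0.11, 0, 0, 0, 0], [-1, -0.07, 0.11, 0, 0, 0, 0], [-1, -0.07, 0.1, 0, 0, 0, 0], [-1, -0.06, 0.11, 0, 0, 0, 0], [-1, 0, 0, 0, 0, 0, 0], [-1, 0, 0, 0, 0, 0, 0]]}}

```text
t: 11.5
ee_pos: [0.5869, -0.3025, 0.075]
tool_rot: [-180.0, -0.0, -0.4]
contact_force: [-0.3, 1.3, 0.0]
opening: -0.0
finger_force: 0.0
```

Call:
{"op": "jog_arm", "data": {"targets": [[-1, -0.06, 0.1, 0, 0, 0, 0], [-1, -0.06, 0.1, 0, 0, 0, 0], [-1, -0.06, 0.11, 0, 0, 0, 0], [-1, -0.07, 0.11, 0, 0, 0, 0], [-1, -0.07, 0.1, 0, 0, 0, 0], [-1, -0.06, 0.11, 0, 0, 0, 0], [-1, 0, 0, 0, 0, 0, 0], [-1, 0, 0, 0, 0, 0, 0]]}}

```text
t: 12.3
ee_pos: [0.5716, -0.328, 0.0753]
tool_rot: [180.0, -0.0, -0.4]
contact_force: [0.1, -1.2, 0.6]
opening: 0.0004
finger_force: 0.5
```

Call:
{"op": "jog_arm", "data": {"targets": [[-1, -0.12, 0, 0, 0, 0, 0], [-1, -0.12, 0, 0, 0, 0, 0], [-1, -0.12, 0, 0, 0, 0, 0], [-1, -0.13, 0, 0, 0, 0, 0], [-1, -0.13, -0.01, 0, 0, 0, 0], [-1, -0.13, -0.01, 0, 0, 0, 0], [-1, 0, 0, 0, 0, 0, 0], [-1, 0, 0, 0, 0, 0, 0]]}}

```text
t: 13.1
ee_pos: [0.5416, -0.3265, 0.0752]
tool_rot: [180.0, -0.0, -0.4]
contact_force: [0.1, -0.2, 0.9]
opening: 0.0002
finger_force: 0.0
```

Call:
{"op": "jog_arm", "data": {"targets": [[-1, -0.12, 0, 0, 0, 0, 0], [-1, -0.12, 0, 0, 0, 0, 0], [-1, -0.12, 0, 0, 0, 0, 0], [-1, -0.13, 0, 0, 0, 0, 0], [-1, -0.12, -0.01, 0, 0, 0, 0], [-1, -0.12, -0.01, 0, 0, 0, 0], [-1, 0, 0, 0, 0, 0, 0], [-1, 0, 0, 0, 0, 0, 0]]}}

```text
t: 13.9
ee_pos: [0.512, -0.3255, 0.0751]
tool_rot: [-180.0, 0.0, -0.3]
contact_force: [-0.4, -1.0, 0.3]
opening: -0.0002
finger_force: 0.5
```

Call:
{"op": "jog_arm", "data": {"targets": [[-1, -0.07, -0.12, 0, 0, 0, 0], [-1, -0.07, -0.12, 0, 0, 0, 0], [-1, -0.07, -0.13, 0, 0, 0, 0], [-1, -0.07, -0.13, 0, 0, 0, 0], [-1, -0.08, -0.13, 0, 0, 0, 0], [-1, -0.07, -0.13, 0, 0, 0, 0], [-1, -0.07, -0.13, 0, 0, 0, 0], [-1, -0.07, -0.13, 0, 0, 0, 0], [-1, -0.08, -0.12, 0, 0, 0, 0], [-1, -0.07, -0.12, 0, 0, 0, 0], [-1, 0, 0, 0, 0, 0, 0], [-1, 0, 0, 0, 0, 0, 0]]}}

```text
t: 15.1
ee_pos: [0.484, -0.2749, 0.0752]
tool_rot: [180.0, -0.0, -0.3]
contact_force: [0.4, -0.5, 0.2]
opening: -0.0001
finger_force: 0.0
```

Call:
{"op": "jog_arm", "data": {"targets": [[-1, 0, 0, -0.25, 0, 0, 0], [-1, -0.3, 0.26, 0, 0, 0, 0], [-1, -0.3, 0.26, 0, 0, 0, 0], [-1, -0.32, 0.26, 0, 0, 0, 0], [-1, 0, 0, 0, 0, 0, 0], [-1, 0, 0, 0, 0, 0, 0], [-1, 0, 0, 0, 0, 0, 0], [-1, 0, 0, 0, 0, 0, 0]]}}

```text
t: 15.9
ee_pos: [0.4472, -0.3057, 0.0851]
tool_rot: [-180.0, -0.0, -0.3]
contact_force: [0.3, 0.7, 0.3]
opening: -0.0003
finger_force: 0.0
```

Call:
{"op": "jog_arm", "data": {"targets": [[-1, 0, 0, 0.2, 0, 0, 0], [-1, 0, 0, 0.1, 0, 0, 0], [-1, 0, 0, 0, 0, 0, 0], [-1, 0, 0, 0, 0, 0, 0]]}}

```text
t: 16.3
ee_pos: [0.4469, -0.3055, 0.0728]
tool_rot: [-179.9, 0.0, -0.3]
contact_force: [0.0, 0.9, 0.8]
opening: -0.0001
finger_force: 0.6
```

Call:
{"op": "jog_arm", "data": {"targets": [[-1, 0, 0, 0.05, 0, 0, 0], [-1, 0, 0, 0.05, 0, 0, 0], [-1, 0, 0, 0, 0, 0, 0], [-1, 0, 0, 0, 0, 0, 0]]}}

```text
t: 16.7
ee_pos: [0.447, -0.3058, 0.0693]
tool_rot: [-180.0, -0.0, -0.3]
contact_force: [0.1, 1.4, 2.3]
opening: -0.0001
finger_force: 1.4
```

Call:
{"op": "jog_arm", "data": {"targets": [[-1, 0, 0, 0.05, 0, 0, 0], [-1, 0, 0, 0, 0, 0, 0], [-1, 0, 0, 0, 0, 0, 0], [-1, 0, 0, 0, 0, 0, 0]]}}

```text
t: 17.1
ee_pos: [0.4471, -0.3059, 0.0672]
tool_rot: [-180.0, -0.0, -0.3]
contact_force: [0.8, 1.5, 3.2]
opening: -0.0002
finger_force: 1.9
```

Run:
```python
from rig import *
import cv2
b,_=grab_frame("scene");s=observe();print(s["ee_pos"],s["contact_force"],s["finger_force"])
f=lambda i:cv2.resize(i[170:220,325:375],(400,600)[:1]*2,interpolation=cv2.INTER_NEAREST)
cv2.imwrite("pics/k.png",cv2.hconcat([f(cv2.imread("pics/scene0.png")),f(b)]))
```

```text
[ 0.44708081 -0.30590671  0.06724364] [0.34292914 1.66296046 2.51956848] 1.860905047506094
```

View pics/k.png

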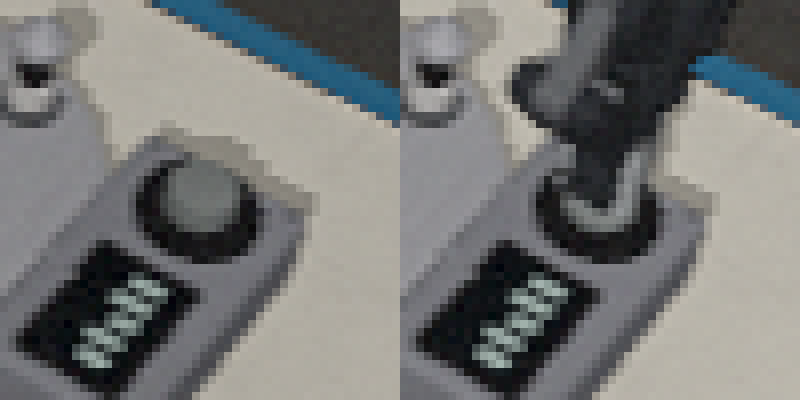

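The right half shows the key, at about (600,205), nearly flush in its collar. A little more takes it to the stop.

Call:
{"op": "jog_arm", "data": {"targets": [[-1, 0, 0, 0.03, 0, 0, 0], [-1, 0, 0, 0.03, 0, 0, 0], [-1, 0, 0, 0, 0, 0, 0], [-1, 0, 0, 0, 0, 0, 0], [-1, 0, 0, 0, 0, 0, 0]]}}

```text
t: 17.65
ee_pos: [0.4472, -0.306, 0.0668]
tool_rot: [-180.0, 0.0, -0.3]
contact_force: [-4.3, 5.2, 16.2]
opening: -0.0
finger_force: 7.8
```

Call:
{"op": "jog_arm", "data": {"targets": [[-1, 0, 0, 0.03, 0, 0, 0], [-1, 0, 0, 0, 0, 0, 0], [-1, 0, 0, 0, 0, 0, 0], [-1, 0, 0, 0, 0, 0, 0], [-1, 0, 0, 0, 0, 0, 0]]}}

```text
t: 18.15
ee_pos: [0.4473, -0.3061, 0.0666]
tool_rot: [-180.0, 0.1, -0.3]
contact_force: [-5.1, 7.7, 21.8]
opening: 0.0001
finger_force: 10.9
```

Call:
{"op": "jog_arm", "data": {"targets": [[-1, 0, 0, -0.04, 0, 0, 0], [-1, 0, 0, 0, 0, 0, 0], [-1, 0, 0, 0, 0, 0, 0], [-1, 0, 0, 0, 0, 0, 0]]}}

```text
t: 18.55
ee_pos: [0.4472, -0.306, 0.0668]
tool_rot: [-180.0, 0.0, -0.3]
contact_force: [-3.7, 4.8, 13.0]
opening: -0.0004
finger_force: 6.8
```

```bash
python3 -c "
from rig import *
print(close_job())"
```

```text
the job is handed in; nothing more can be done
None
```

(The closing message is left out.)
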